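# Hold the sealed glass cell in the photometer's beam

### The arm

A 6-joint arm with a two-finger parallel gripper is mounted at the origin on a cart in front of the work surface, level with it; the furniture and walls round the work are solid. World frame = base frame: x ahead of the robot, y to its left, z up, the work surface at z = 0. Lengths are in m, angles in rad, forces in N, time in s.
With the tool pointing down it reaches from about 0.375 to 0.825 m from the base axis. Payload 5.5 kg.
Tool frame: the origin (TCP) lies at the very end of the fingers, on their centre line; the grasp point (between the pads) lies 19 mm behind it (env.hold_point_z is the distance from the TCP to the grasp point, in m); z points along the fingers, y is the direction in which the jaws open and shut (so a half turn about z gives the same grasp; the last joint's range is limited). The gripper opens to 85 mm and grips with 20 to 120 N. Pads are 22 mm wide; open, the fingers measure 114 mm over their backs; the gripper's body (76 mm by 85 mm) begins 54 mm behind the grasp point. The pads swing forward as they close: fully open they stand 13 mm farther back than shut.
Start: joints at [-1.178, 0.314, -0.047, 1.21, 0, 1.571], TCP at [0.23, -0.554, 0.231] pointing down, gripper open.
Joint ranges: [-2.67, 2.67], [-0.69, 1.73], [-1.03, 1.25], [-2.08, 2.16], [-1.42, 1.45], [-3.14, 3.14]. Speed limits (rad/s): [2.39, 2.39, 3.01, 3.14, 3.14, 3.14].

### API

Orientations are given as a unit quaternion [w, x, y, z].
In Python, from rig import env gives the robot as it stands.
- The arm moves only by the tool step_arm, never from a script. Its argument "moves" is a list of rows, each an object of numbers: "x", "y", "z": the shift along the tool's x, y, z in cm; "rx", "ry", "rz": the turn, a rotation vector about the tool's x, y, z in rad; "claw": the opening, from -1 (shut) to 1 (fully open). A call has 1 to 20 rows; each row is the pose to reach, as a shift and turn from the pose commanded when the call began, along the tool's axes at that moment; what a row does not reach only later rows make up. A row lasts 1/10 s, in which the tool goes at most 50 mm and 8.59 degrees, less where a joint would pass 70% of its speed; a pose out of reach is approached as far as the arm can. A call with a gripper value outside its range is refused whole. The fingers move at their own pace and stop on an object; "grip_force" is the grip in N (left out, the last holds). Time passes only in rows, so rows that repeat a pose let the fingers close. It gives the time, the measured TCP pose, the force and the opening at its end, in the units of the state.
- env.get_obs(): the state, without advancing time (a new reading comes with each control period).
- env.get_image(name): name is "scene" or "top" or "wrist"; returns the picture (420x560x3 uint8, red, green, blue); there is no depth.
- env.camera_info(name): a dict with "camera_matrix" (3x3 intrinsics, pixels), "R" (3x3) and "t" (3): a world point X has camera coordinates R X + t; the wrist camera has in their place "tool_from_camera" (4x4, takes a point from camera to tool coordinates, whose origin is the TCP and whose axes are the flange's). Camera axes: x right, y down, z forward; pixel columns grow to the right and rows downward; lengths in m; the calibration is good to about 2 mm. The wrist camera is an equidistant fisheye: a pixel r from the principal point sees the ray r / f radians off the axis. A picture is of the moment at which its call begins: read the wrist's pose just before it. camera_info takes no time and is no camera call.
- env.close_job(): hands the job in, once; it reports no verdict.
The state is a dict: "clock": time; "joint_pos": joint angles; "joint_vel": joint speeds; "joint_torque": joint torques, N m; "eef_pos": TCP position; "ee_rot": TCP orientation; "wrist_force": force on the tool from outside, world axes, zero at the start; "ft_torque": the same for the moment, N m; "opening": opening from 0.0 (shut) to 1.0 (fully open).
Only numpy, scipy, OpenCV 4.12 (cv2) and the standard library are available. Lean on these libraries where they do the work, as an engineer would, in place of code of your own. Each camera call takes 0.05 s, during which the arm holds its last target. There are 200 camera calls.

### The job

Open the photometer's light shutter by turning the bar knob on its housing clockwise until it clicks over to open. Then take the stoppered glass cell from the rack, touching it only on its two broad frosted faces, never its clear windows or stopper, and leave the open cells in place. Finish while holding the cell upright and still in mid-air in the middle of the photometer's gap, at the height of the ports, so that the beam passes straight through both clear windows; do not knock the photometer with it, put it down or let go.

Things in the scene. Friction and masses are not known exactly. Their poses are not given: they have to be found in the camera images.
- beam (a point): Middle of the photometer's light path, 78 mm above the bench. The beam runs level along this point's y; x is level across it, z up. The gap between the facing ports reaches 54 mm either way along y and is open above and on both x sides; its floor is 15 mm above the bench.
- photometer: The fixed photometer: aluminium base 80 x 280 x 12 mm with two white housings, 62 mm wide in x, tops 102 mm above the bench: the source (with the knob on top) at y = -62 to -152 mm, the detector at y = 62 to 102 mm. Origin on the bench straight below the middle of the gap, axes as for the beam.
- knob_grip (a point): Point on the knob's vertical axis, 24 mm above its dial plate, 130 mm above the bench. The knob is a black upright bar 44 mm long (x axis) and 12 mm thick (y axis); its top is 8 mm above this point, and its round foot (radius 18 mm) and the low plunger block beside it end 18 mm below it. The axes turn with the knob.
- shutter_knob (a joint): Knob angle, rad, growing clockwise as seen from above: 0 shut (bar across the beam; stop), 1.05 fully open (stop). It turns freely but for a sprung detent that resists from about 0.25 to 0.5 (up to 0.15 N m), clicks over at 0.53 and pushes the knob on to about 0.8, where it stays open. Let go sooner, it slips back to about 0.25, shut.
- cell_centre (a point): Centre of the stoppered glass cell (40 g), 25 mm above its underside. The cell is 24 mm long (x), 15 mm thick (y), 50 mm tall; a round white stopper 11 mm wide stands 9 mm above it. The broad faces (22 x 50 mm, facing +y and -y) are frosted, to be gripped; the narrow ones (facing +x and -x) are the clear windows.
- cell_rack: Fixed grey rack, 172 x 50 mm, top 14 mm above the bench; origin at the centre of its underside. Three sockets in a row along its x, 55 mm apart, 10 mm deep, each with an upright cell (1 mm play all round, underside 4 mm above the bench, cell x along rack x). The stoppered cell may be in any of them.
- cell: The stoppered cell as a whole; origin at the centre of its underside, axes as for its centre.
- cell_windows: The two clear windows of the stoppered cell, on its +x and -x faces; origin and axes as for the cell.
- cell_stopper: The white stopper of the stoppered cell, 45 to 59 mm above the cell's underside; origin and axes as for the cell.
- open_cell_a_centre (a point): Centre of one of the two open-topped cells (no stopper, otherwise alike); it stays in its socket.
- open_cell_b_centre (a point): Centre of the other open-topped cell; it stays in its socket.

How it is judged:
By the outcome, as a careful person would: the job done as asked, in the order asked, and still so for the second after the job is handed in, while the arm keeps its last pose, push and grip.
It also fails if it takes over 48 s, if anything falls off the work surface, if the arm or the gripper's body presses on something with over 40 N, if the wrist force passes 120 N, or if a joint passes its speed limit or range.

## Working session

There is one attempt and no reset: what is moved stays moved. The work goes in short steps, Python scripts to look and compute and a tool call to move; the robot and the scene stay as the last step left them, time stands still between calls to the robot, and variables do not carry over. Pictures are saved under pics/ and viewed, about 8 in all and at most 12, crops included, and the job is handed in when it is done.

Besides the shell and the picture viewer there is one more tool, called after "Emit:" as name(argument=value, ...), one argument or row to a line, values as JSON. step_arm: Moves the arm, as the interface text tells. Its arguments: {"type":"object","properties":{"moves":{"type":"array"},"grip_force":{"type":"number"}},"required":["moves"]}

```bash
ls; mkdir -p pics; python3 - <<'E'
from rig import env
import cv2,numpy as np
for n in("scene","top"):
    im=env.get_image(n); cv2.imwrite(f"pics/{n}1.png",im[:,:,::-1])
    i=env.camera_info(n); print(n,{k:np.round(v,4).tolist() for k,v in i.items()})
print({k:np.round(v,4).tolist() for k,v in env.camera_info("wrist").items()})
print(env.get_obs(), env.hold_point_z)
E
```

```text
pics
scene {'camera_matrix': [[532.0306, 0.0, 264.1841], [0.0, 532.0306, 211.697], [0.0, 0.0, 1.0]], 'R': [[-0.7245, -0.6892, -0.0084], [-0.4906, 0.5242, -0.696], [0.4841, -0.5002, -0.718]], 't': [0.4803, 0.2919, 0.8812]}
top {'camera_matrix': [[414.7162, 0.0, 280.904], [0.0, 414.7162, 207.3944], [0.0, 0.0, 1.0]], 'R': [[-0.0129, -0.9999, 0.0053], [-0.9833, 0.0118, -0.1813], [0.1813, -0.0076, -0.9834]], 't': [0.1027, 0.5778, 0.8664]}
{'camera_matrix': [[325.1923, 0.0, 277.0872], [0.0, 325.1923, 212.5843], [0.0, 0.0, 1.0]], 'tool_from_camera': [[0.0001, -0.9452, -0.3264, 0.085], [1.0, -0.0, 0.0004, 0.0008], [-0.0004, -0.3264, 0.9452, -0.142], [0.0, 0.0, 0.0, 1.0]]}
{'clock': 0.1, 'joint_pos': array([-1.17799245e+00,  3.14167336e-01, -4.79808793e-02,  1.21018645e+00,
       -7.81357124e-06,  1.57077866e+00]), 'joint_vel': array([-0.00126239, -0.00185294,  0.00187473, -0.00108146,  0.00030421,
       -0.00095185]), 'joint_torque': array([ 6.41506995e-05, -5.40767741e+01,  3.40540981e+01,  1.11964651e-02,
       -8.55194980e-05, -2.91125247e-06]), 'eef_pos': array([ 0.22946814, -0.5538277 ,  0.23051278]), 'ee_rot': array([-7.53621167e-04,  9.80773043e-01,  1.95150318e-01, -1.53922059e-04]), 'wrist_force': array([ 0.06054999, -0.4301154 ,  0.19799069]), 'ft_torque': array([0.0303345 , 0.04136527, 0.05467488]), 'opening': 1.0026686844454682} 0.0187
```

View pics/top1.png

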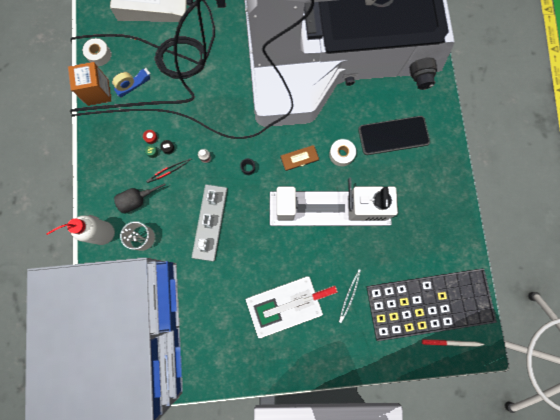

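View pics/scene1.png

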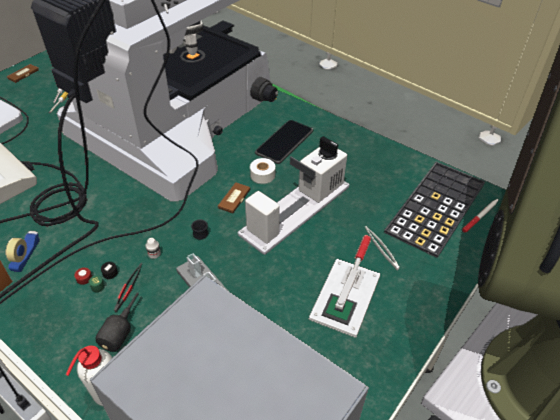

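Top view: photometer at about (333,208) with the knob at (383,200); rack at (209,222), cells at (214,197), (208,220), (204,245). In the scene view a grey cabinet hides the rack. I'll zoom in and mask.

```bash
cat > h.py <<'E'
from rig import env
import cv2,numpy as np
from scipy.spatial.transform import Rotation as Rn
def ray(n,uv):
    i=env.camera_info(n);K=i["camera_matrix"];R=i["R"];t=i["t"]
    d=R.T@np.linalg.solve(K,[uv[0],uv[1],1.]);return -R.T@t,d
def onz(n,uv,z):
    c,d=ray(n,uv);return c+d*(z-c[2])/d[2]
def tool(o):
    q=o["ee_rot"];return o["eef_pos"],Rn.from_quat([q[1],q[2],q[3],q[0]]).as_matrix()
def wonz(uv,z,o):
    i=env.camera_info("wrist");K=i["camera_matrix"];T=i["tool_from_camera"];p,R=tool(o)
    v=np.array([uv[0]-K[0,2],uv[1]-K[1,2]]);r=np.hypot(*v);th=r/K[0,0]
    d=np.r_[v/r*np.sin(th),np.cos(th)];d=R@T[:3,:3]@d;c=p+R@T[:3,3]
    return c+d*(z-c[2])/d[2]
def wproj(X,o):
    i=env.camera_info("wrist");K=i["camera_matrix"];T=i["tool_from_camera"];p,R=tool(o)
    c=T[:3,:3].T@(R.T@(np.array(X)-p)-T[:3,3]);s=np.hypot(c[0],c[1]);th=np.arctan2(s,c[2])
    return K[0,2]+K[0,0]*th*c[0]/s,K[1,2]+K[0,0]*th*c[1]/s
E
python3 - <<'E'
from h import *
im=cv2.imread("pics/top1.png")
a=cv2.resize(im[180:265,185:235],None,fx=6,fy=6,interpolation=2); b=cv2.resize(im[175:235,265:402],None,fx=3.5,fy=3.5,interpolation=2)
c=np.zeros((510,800,3),np.uint8);c[:,:300]=a;c[:b.shape[0],310:310+b.shape[1]]=b
cv2.imwrite("pics/crop1.png",c)
hsv=cv2.cvtColor(im,cv2.COLOR_BGR2HSV)
m=((hsv[:,:,1]<70)&(hsv[:,:,2]>90)).astype(np.uint8)*255
for (x0,y0,x1,y1) in((188,180,232,265),(262,178,402,235)):
    mm=np.zeros_like(m);mm[y0:y1,x0:x1]=m[y0:y1,x0:x1]
    cs,_=cv2.findContours(mm,0,1);k=max(cs,key=cv2.contourArea);r=cv2.minAreaRect(k);print(r)
    for p in cv2.boxPoints(r): print(p,onz("top",p,.013).round(3))
for n,p,z in(("knob",(383,200),.13),("stopA",(204,245),.055),("B",(208,220),.055),("C",(213,197),.055),("cab",(28,269),.2),("cab2",(148,260),.2)):print(n,onz("top",p,z).round(3))
E
```

```text
((208.82115173339844, 222.31948852539062), (23.224246978759766, 75.75528717041016), 9.950627326965332)
[190.83847 257.6208 ] [0.473 0.3   0.013]
[203.92896 183.00507] [0.646 0.274 0.013]
[226.80383 187.01819] [0.636 0.221 0.013]
[213.71335 261.6339 ] [0.464 0.248 0.013]
((333.0, 201.5), (47.0, 128.0), 90.0)
[269. 178.] [0.657 0.122 0.013]
[397. 178.] [ 0.653 -0.178  0.013]
[397. 225.] [ 0.542 -0.171  0.013]
[269. 225.] [0.546 0.123 0.013]
knob [ 0.578 -0.112  0.13 ]
stopA [0.498 0.264 0.055]
B [0.552 0.256 0.055]
C [0.604 0.246 0.055]
cab [0.445 0.553 0.2  ]
cab2 [0.458 0.338 0.2  ]
```

View pics/crop1.png

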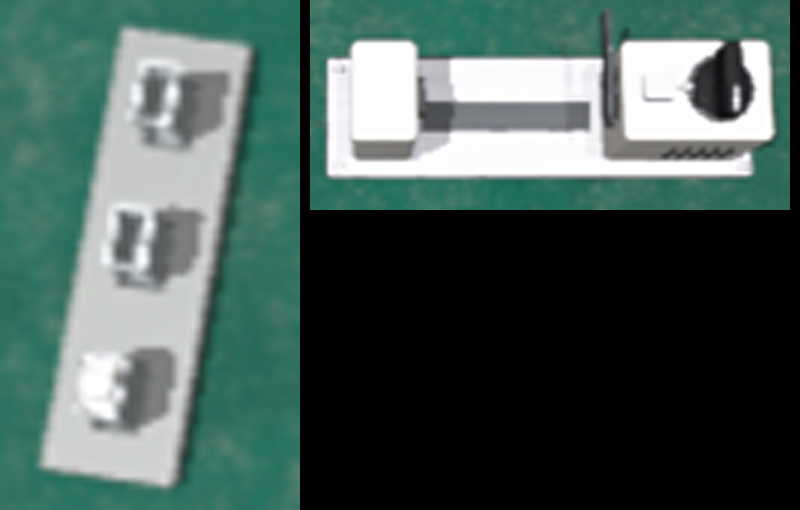

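Stoppered cell is the lower one in the crop (near (105,385), top-image (204,245)), open cells above it; the knob bar lies along the image vertical, i.e. world x, so it is shut. Moving above the knob.

Emit:
step_arm(
  moves=[
    {"x": 49, "y": -27.5, "z": -2, "rz": -2.75, "claw": 1},
    {"x": 49, "y": -27.5, "z": -2, "rz": -2.75, "claw": 1},
    {"x": 49, "y": -27.5, "z": -2, "rz": -2.75, "claw": 1},
    {"x": 49, "y": -27.5, "z": -2, "rz": -2.75, "claw": 1},
    {"x": 49, "y": -27.5, "z": -2, "rz": -2.75, "claw": 1},
    {"x": 49, "y": -27.5, "z": -2, "rz": -2.75, "claw": 1},
    {"x": 49, "y": -27.5, "z": -2, "rz": -2.75, "claw": 1},
    {"x": 49, "y": -27.5, "z": -2, "rz": -2.75, "claw": 1},
    {"x": 49, "y": -27.5, "z": -2, "rz": -2.75, "claw": 1},
    {"x": 49, "y": -27.5, "z": -2, "rz": -2.75, "claw": 1},
    {"x": 49, "y": -27.5, "z": -2, "rz": -2.75, "claw": 1},
    {"x": 49, "y": -27.5, "z": -2, "rz": -2.75, "claw": 1},
    {"x": 49, "y": -27.5, "z": -2, "rz": -2.75, "claw": 1},
    {"x": 49, "y": -27.5, "z": -2, "rz": -2.75, "claw": 1},
    {"x": 49, "y": -27.5, "z": -2, "rz": -2.75, "claw": 1},
    {"x": 49, "y": -27.5, "z": -2, "rz": -2.75, "claw": 1},
    {"x": 49, "y": -27.5, "z": -2, "rz": -2.75, "claw": 1},
    {"x": 49, "y": -27.5, "z": -2, "rz": -2.75, "claw": 1},
    {"x": 49, "y": -27.5, "z": -2, "rz": -2.75, "claw": 1},
    {"x": 49, "y": -27.5, "z": -2, "rz": -2.75, "claw": 1},
  ],
)

```text
validation failed for argument at $.mo...
```

```bash
python3 - <<'E'
from h import *
o=env.get_obs();im=env.get_image("wrist");cv2.imwrite("pics/w1.png",im[:,:,::-1])
p,R=tool(o);print(o["clock"],p.round(4),R.round(3).tolist(),o["joint_pos"].round(3))
for X in((.58,-.112,.138),(.602,-.112,.138),(.558,-.112,.138)):print(np.round(wproj(X,o),1))
E
```

```text
0.1 [ 0.2295 -0.5538  0.2305] [[0.924, 0.383, -0.001], [0.383, -0.924, 0.001], [-0.0, -0.002, -1.0]] [-1.178  0.314 -0.048  1.21  -0.     1.571]
[  43.4 -180.8]
[  53.2 -192.2]
[  33.5 -168.6]
```

View pics/w1.png

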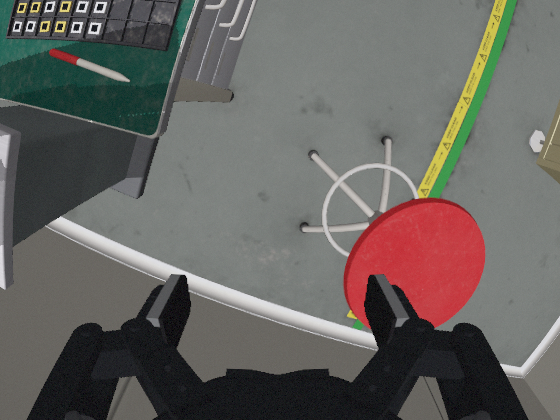

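The arm did not move: the call was refused and the wrist picture shows only the floor. I'll test the format with one small row.

Emit:
step_arm(
  moves=[
    {"x": 5, "y": -3, "z": -1, "rx": 0, "ry": 0, "rz": -0.15, "claw": 1},
  ],
)

```text
clock: 0.25
eef_pos: [0.2567, -0.5169, 0.2379]
ee_rot: [-0.0, 0.964, 0.267, -0.001]
wrist_force: [0.9, -0.8, -0.7]
opening: 1.002
```

Emit:
step_arm(
  moves=[
    {"x": 47.2, "y": -17.7, "z": -1, "rx": 0, "ry": 0, "rz": -2.6, "claw": 1},
    {"x": 47.2, "y": -17.7, "z": -1, "rx": 0, "ry": 0, "rz": -2.6, "claw": 1},
    {"x": 47.2, "y": -17.7, "z": -1, "rx": 0, "ry": 0, "rz": -2.6, "claw": 1},
    {"x": 47.2, "y": -17.7, "z": -1, "rx": 0, "ry": 0, "rz": -2.6, "claw": 1},
    {"x": 47.2, "y": -17.7, "z": -1, "rx": 0, "ry": 0, "rz": -2.6, "claw": 1},
    {"x": 47.2, "y": -17.7, "z": -1, "rx": 0, "ry": 0, "rz": -2.6, "claw": 1},
    {"x": 47.2, "y": -17.7, "z": -1, "rx": 0, "ry": 0, "rz": -2.6, "claw": 1},
    {"x": 47.2, "y": -17.7, "z": -1, "rx": 0, "ry": 0, "rz": -2.6, "claw": 1},
    {"x": 47.2, "y": -17.7, "z": -1, "rx": 0, "ry": 0, "rz": -2.6, "claw": 1},
    {"x": 47.2, "y": -17.7, "z": -1, "rx": 0, "ry": 0, "rz": -2.6, "claw": 1},
  ],
)

```text
clock: 1.25
eef_pos: [0.57, -0.1207, 0.2496]
ee_rot: [-0.0, 0.519, 0.854, -0.0]
wrist_force: [0.7, 0.2, -1.0]
opening: 1.0
```

Emit:
step_arm(
  moves=[
    {"x": 0, "y": 0, "z": 0, "rx": 0, "ry": 0, "rz": -1.1, "claw": 1},
    {"x": 0, "y": 0, "z": 0, "rx": 0, "ry": 0, "rz": -1.1, "claw": 1},
    {"x": 0, "y": 0, "z": 0, "rx": 0, "ry": 0, "rz": -1.1, "claw": 1},
    {"x": 0, "y": 0, "z": 0, "rx": 0, "ry": 0, "rz": -1.1, "claw": 1},
    {"x": 0, "y": 0, "z": 0, "rx": 0, "ry": 0, "rz": -1.1, "claw": 1},
    {"x": 0, "y": 0, "z": 0, "rx": 0, "ry": 0, "rz": -1.1, "claw": 1},
    {"x": 0, "y": 0, "z": 0, "rx": 0, "ry": 0, "rz": -1.1, "claw": 1},
    {"x": 0, "y": 0, "z": 0, "rx": 0, "ry": 0, "rz": -1.1, "claw": 1},
    {"x": 0, "y": 0, "z": 0, "rx": 0, "ry": 0, "rz": -1.1, "claw": 1},
  ],
)

```text
clock: 2.15
eef_pos: [0.5689, -0.1226, 0.2493]
ee_rot: [-0.0, -0.001, 1.0, 0.0]
wrist_force: [-0.5, 0.1, -0.3]
opening: 1.001
```

```bash
python3 - <<'E'
from h import *
o=env.get_obs();im=env.get_image("wrist");cv2.imwrite("pics/w2.png",im[:,:,::-1])
p,R=tool(o);print(o["clock"],p.round(4),R.round(3).tolist(),o["joint_pos"].round(3))
for X in((.58,-.112,.138),(.602,-.112,.138),(.558,-.112,.138)):print(np.round(wproj(X,o),1))
E
```

```text
2.15 [ 0.5689 -0.1226  0.2493] [[-1.0, -0.001, -0.001], [-0.001, 1.0, 0.0], [0.001, 0.0, -1.0]] [-0.212  0.274 -0.06   1.238 -0.    -0.213]
[290.3 220.4]
[289.9 244.4]
[290.7 194.9]
```

View pics/w2.png

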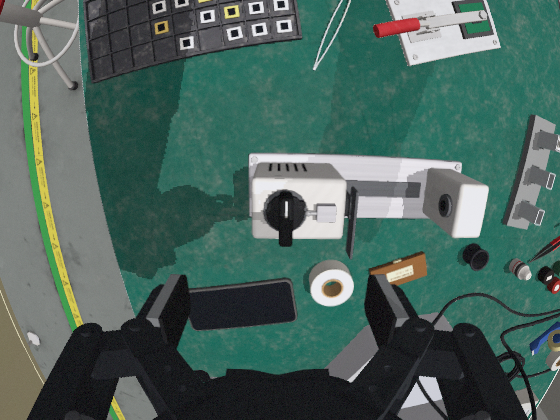

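Wrist view: knob at about (286,215), bar end at (286,244), base near corners at (250,154) and (462,162), shutter flag at (352,222). Measuring.

```bash
python3 - <<'E'
from h import *
im=cv2.imread("pics/w2.png");o=env.get_obs()
g=im.max(2);m=(g<75).astype(np.uint8)*255
mm=np.zeros_like(m);mm[180:250,255:318]=m[180:250,255:318]
cs,_=cv2.findContours(mm,0,1);k=max(cs,key=cv2.contourArea)[:,0]
print("bbox",k.min(0),k.max(0))
for r in range(188,250,4):
    c=np.where(mm[r]>0)[0]; print(r,c.min() if len(c) else 0,c.max() if len(c) else 0,end="; ")
# whole photometer, bright mask corners
h=cv2.cvtColor(im,cv2.COLOR_BGR2HSV);w=((h[:,:,1]<60)&(h[:,:,2]>120)).astype(np.uint8)*255
z=np.zeros_like(w);z[145:252,240:495]=w[145:252,240:495]
cs,_=cv2.findContours(z,0,1);k2=max(cs,key=cv2.contourArea);ap=cv2.approxPolyDP(k2,4,True)[:,0]
print("\n",ap.tolist())
for p in ap: print(p,"base",wonz(p,.012,o)[:2].round(4),"top",wonz(p,.102,o)[:2].round(4))
for p in((286,244),(287,196)):print(p,wonz(p,.138,o).round(4))
cv2.imwrite("pics/w2c.png",cv2.resize(im[140:260,235:500],None,fx=3,fy=3,interpolation=2))
E
```

```text
bbox [264 190] [304 246]
188 0 0; 192 275 290; 196 270 294; 200 269 302; 204 267 304; 208 267 303; 212 264 304; 216 265 303; 220 266 302; 224 269 299; 228 274 295; 232 279 291; 236 279 291; 240 279 291; 244 279 291; 248 0 0; 
 [[249, 154], [250, 215], [256, 238], [278, 238], [262, 210], [267, 197], [279, 189], [293, 190], [306, 203], [305, 219], [293, 230], [293, 238], [340, 238], [347, 217], [346, 179], [398, 181], [395, 194], [404, 194], [407, 185], [402, 181], [421, 183], [418, 198], [358, 196], [356, 217], [429, 218], [422, 212], [428, 168], [461, 182], [452, 237], [479, 235], [488, 186], [461, 174], [460, 162], [279, 151]]
[249 154] base [ 0.5437 -0.1561] top [ 0.53   -0.1483]
[250 215] base [ 0.6198 -0.1567] top [ 0.5881 -0.1487]
[256 238] base [ 0.6508 -0.1499] top [ 0.6117 -0.1435]
[278 238] base [ 0.6508 -0.1219] top [ 0.6117 -0.1222]
[262 210] base [ 0.6132 -0.1417] top [ 0.5831 -0.1372]
[267 197] base [ 0.5966 -0.1353] top [ 0.5704 -0.1324]
[279 189] base [ 0.5865 -0.1208] top [ 0.5627 -0.1213]
[293 190] base [ 0.5878 -0.1039] top [ 0.5636 -0.1084]
[306 203] base [ 0.6042 
[... 722 characters left out ...]
0.0163]
[358 196] base [ 0.5949 -0.0228] top [ 0.569  -0.0466]
[356 217] base [ 0.6225 -0.0233] top [ 0.5901 -0.0469]
[429 218] base [0.6243 0.0806] top [0.5915 0.0323]
[422 212] base [0.6158 0.0684] top [0.585 0.023]
[428 168] base [0.5565 0.0693] top [0.5398 0.0237]
[461 182] base [0.5732 0.1235] top [0.5525 0.065 ]
[452 237] base [0.653  0.1239] top [0.6134 0.0653]
[479 235] base [0.6513 0.1725] top [0.6121 0.1024]
[488 186] base [0.5772 0.1721] top [0.5556 0.1021]
[461 174] base [0.5623 0.1217] top [0.5442 0.0637]
[460 162] base [0.5462 0.1177] top [0.5319 0.0606]
[279 151] base [ 0.5403 -0.1208] top [ 0.5274 -0.1213]
(286, 244) [ 0.6017 -0.1154  0.138 ]
(287, 196) [ 0.559 -0.115  0.138]
```

View pics/w2c.png

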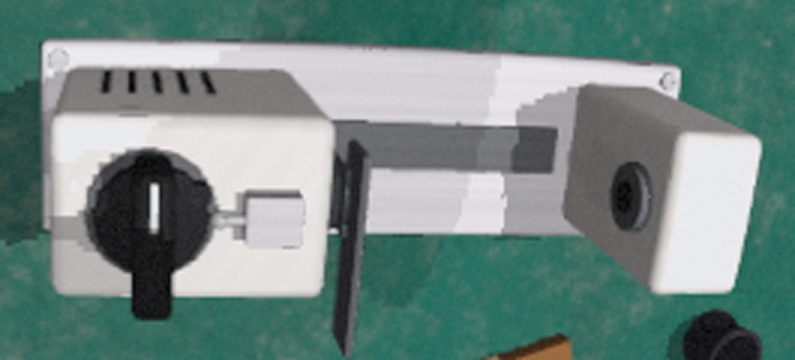

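Knob axis ≈ (0.581, −0.115), bar angle ≈ 0; housing edges put the gap middle at about (0.582, 0.002), yaw ≈ −0.01. Sizes match. Descending and gripping the knob.

Emit:
step_arm(
  moves=[
    {"x": -1.2, "y": 0.8, "z": 2, "rx": 0, "ry": 0, "rz": 0, "claw": 0},
    {"x": -1.2, "y": 0.8, "z": 5, "rx": 0, "ry": 0, "rz": 0, "claw": 0},
    {"x": -1.2, "y": 0.8, "z": 8, "rx": 0, "ry": 0, "rz": 0, "claw": 0},
    {"x": -1.2, "y": 0.8, "z": 10, "rx": 0, "ry": 0, "rz": 0, "claw": 0},
    {"x": -1.2, "y": 0.8, "z": 12, "rx": 0, "ry": 0, "rz": 0, "claw": 0},
    {"x": -1.2, "y": 0.8, "z": 13.1, "rx": 0, "ry": 0, "rz": 0, "claw": 0},
    {"x": -1.2, "y": 0.8, "z": 13.1, "rx": 0, "ry": 0, "rz": 0, "claw": 0},
    {"x": -1.2, "y": 0.8, "z": 13.1, "rx": 0, "ry": 0, "rz": 0, "claw": 0},
  ],
)

```text
clock: 3.0
eef_pos: [0.5814, -0.1147, 0.1192]
ee_rot: [0.0, -0.0, 1.0, -0.0]
wrist_force: [0.3, 0.6, -0.2]
opening: 0.497
```

Emit:
step_arm(
  moves=[
    {"x": 0, "y": 0, "z": 0, "rx": 0, "ry": 0, "rz": 0, "claw": -1},
    {"x": 0, "y": 0, "z": 0, "rx": 0, "ry": 0, "rz": 0, "claw": -1},
    {"x": 0, "y": 0, "z": 0, "rx": 0, "ry": 0, "rz": 0, "claw": -1},
    {"x": 0, "y": 0, "z": 0, "rx": 0, "ry": 0, "rz": 0, "claw": -1},
    {"x": 0, "y": 0, "z": 0, "rx": 0, "ry": 0, "rz": 0, "claw": -1},
    {"x": 0, "y": 0, "z": 0, "rx": 0, "ry": 0, "rz": 0, "claw": -1},
    {"x": 0, "y": 0, "z": 0, "rx": 0, "ry": 0, "rz": 0, "claw": -1},
    {"x": 0, "y": 0, "z": 0, "rx": 0, "ry": 0, "rz": 0, "claw": -1},
  ],
  grip_force=30,
)

```text
clock: 3.8
eef_pos: [0.582, -0.1153, 0.1199]
ee_rot: [0.001, -0.0, 1.0, -0.001]
wrist_force: [-0.5, -2.6, 5.5]
opening: 0.131
```

Gripped (≈11–12 mm). Turning clockwise 0.9, slightly raised.

Emit:
step_arm(
  moves=[
    {"x": 0, "y": 0, "z": -0.1, "rx": 0, "ry": 0, "rz": 0.08, "claw": -1},
    {"x": 0, "y": 0, "z": -0.1, "rx": 0, "ry": 0, "rz": 0.16, "claw": -1},
    {"x": 0, "y": 0, "z": -0.1, "rx": 0, "ry": 0, "rz": 0.24, "claw": -1},
    {"x": 0, "y": 0, "z": -0.1, "rx": 0, "ry": 0, "rz": 0.32, "claw": -1},
    {"x": 0, "y": 0, "z": -0.1, "rx": 0, "ry": 0, "rz": 0.4, "claw": -1},
    {"x": 0, "y": 0, "z": -0.1, "rx": 0, "ry": 0, "rz": 0.48, "claw": -1},
    {"x": 0, "y": 0, "z": -0.1, "rx": 0, "ry": 0, "rz": 0.56, "claw": -1},
    {"x": 0, "y": 0, "z": -0.1, "rx": 0, "ry": 0, "rz": 0.64, "claw": -1},
    {"x": 0, "y": 0, "z": -0.1, "rx": 0, "ry": 0, "rz": 0.72, "claw": -1},
    {"x": 0, "y": 0, "z": -0.1, "rx": 0, "ry": 0, "rz": 0.8, "claw": -1},
    {"x": 0, "y": 0, "z": -0.1, "rx": 0, "ry": 0, "rz": 0.85, "claw": -1},
    {"x": 0, "y": 0, "z": -0.1, "rx": 0, "ry": 0, "rz": 0.85, "claw": -1},
  ],
)

```text
clock: 5.0
eef_pos: [0.5821, -0.115, 0.12]
ee_rot: [0.001, 0.412, 0.911, 0.0]
wrist_force: [3.8, -2.0, -1.5]
opening: 0.135
```

Emit:
step_arm(
  moves=[
    {"x": 0, "y": 0, "z": 0, "rx": 0, "ry": 0, "rz": 0, "claw": 0},
    {"x": 0, "y": 0, "z": 0, "rx": 0, "ry": 0, "rz": 0, "claw": 0},
    {"x": 0, "y": 0, "z": 0, "rx": 0, "ry": 0, "rz": 0, "claw": 0},
    {"x": 0, "y": 0, "z": 0, "rx": 0, "ry": 0, "rz": 0, "claw": 0},
    {"x": 0, "y": 0, "z": -4, "rx": 0, "ry": 0, "rz": 0, "claw": 0},
    {"x": 0, "y": 0, "z": -8, "rx": 0, "ry": 0, "rz": 0, "claw": 0},
    {"x": 0, "y": 0, "z": -12, "rx": 0, "ry": 0, "rz": 0, "claw": 0},
    {"x": 0, "y": 0, "z": -13, "rx": 0, "ry": 0, "rz": 0, "claw": 0},
    {"x": 0, "y": 0, "z": -13, "rx": 0, "ry": 0, "rz": 0, "claw": 0},
  ],
)

```text
clock: 5.9
eef_pos: [0.5824, -0.1148, 0.2518]
ee_rot: [0.002, 0.412, 0.911, 0.001]
wrist_force: [1.1, 1.5, -0.2]
opening: 0.501
```

```bash
python3 - <<'E'
from h import *
o=env.get_obs();im=env.get_image("wrist")[:,:,::-1]
p,R=tool(o);print(o["clock"],p.round(4),R.round(3).tolist(),o["joint_pos"].round(3))
u,v=map(int,wproj((.581,-.115,.12),o));print(u,v)
u=min(max(u,70),490);v=max(v,70)
cv2.imwrite("pics/w3.png",cv2.resize(im[v-70:v+70,u-70:u+70],None,fx=3,fy=3,interpolation=2))
X=wproj((.581,-.115,.138),o);Y=wproj((.601,-.115,.138),o);print(X,Y)
E
```

```text
5.9 [ 0.5824 -0.1148  0.2518] [[-0.661, 0.75, 0.004], [0.75, 0.661, -0.001], [-0.003, 0.003, -1.0]] [-0.195  0.291 -0.031  1.245  0.     0.654]
274 199
(np.float64(274.67765144489505), np.float64(205.32492471865473)) (np.float64(292.57476590212207), np.float64(220.292798160286))
```

View pics/w3.png

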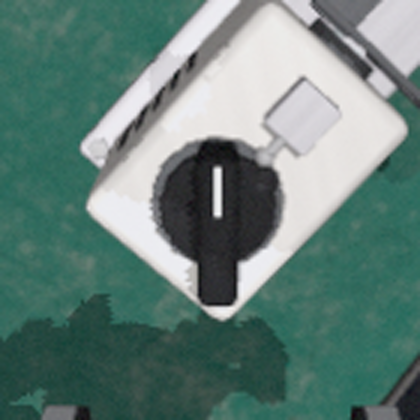

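Knob turned ≈0.85 rad relative to the housing and stayed there: open. Checking the cabinet height before going to the rack.

```bash
python3 - <<'E'
from h import *
c1,d1=ray("top",(148,260));c2,d2=ray("scene",(205,278))
A=np.c_[d1,-d2];s=np.linalg.lstsq(A,c2-c1,rcond=None)[0];print(c1+d1*s[0],c2+d2*s[1])
for z in(.05,.06):print(onz("top",(202.5,244.2),z))
E
```

```text
[0.45750803 0.33574743 0.20816247] [0.45989735 0.33753395 0.20886334]
[0.49983618 0.26778737 0.05      ]
[0.49887227 0.26596337 0.06      ]
```

Emit:
step_arm(
  moves=[
    {"x": 5, "y": 3, "z": 0, "rx": 0, "ry": 0, "rz": -0.1, "claw": 0.3},
    {"x": 10, "y": 6, "z": 0, "rx": 0, "ry": 0, "rz": -0.2, "claw": 0.3},
    {"x": 15, "y": 8, "z": 0, "rx": 0, "ry": 0, "rz": -0.3, "claw": 0.3},
    {"x": 20, "y": 11, "z": 0, "rx": 0, "ry": 0, "rz": -0.4, "claw": 0.3},
    {"x": 25, "y": 14, "z": 0, "rx": 0, "ry": 0, "rz": -0.5, "claw": 0.3},
    {"x": 29, "y": 16, "z": 0, "rx": 0, "ry": 0, "rz": -0.6, "claw": 0.3},
    {"x": 31, "y": 16, "z": 0, "rx": 0, "ry": 0, "rz": -0.7, "claw": 0.3},
    {"x": 31, "y": 16, "z": 0, "rx": 0, "ry": 0, "rz": -0.7, "claw": 0.3},
    {"x": 31, "y": 16, "z": 0, "rx": 0, "ry": 0, "rz": -0.7, "claw": 0.3},
  ],
)

```text
clock: 6.85
eef_pos: [0.4948, 0.2244, 0.2476]
ee_rot: [-0.001, 0.073, 0.997, -0.001]
wrist_force: [1.1, -0.4, 0.4]
opening: 0.655
```

```bash
python3 - <<'E'
from h import *
o=env.get_obs();im=env.get_image("wrist")[:,:,::-1]
p,R=tool(o);print(o["clock"],p.round(4),R.round(3).tolist(),o["joint_pos"].round(3),o["wrist_force"])
u,v=map(int,wproj((.5,.264,.05),o));print(u,v)
cv2.imwrite("pics/w4f.png",im);x0=max(u-120,0);y0=max(v-110,0);print(x0,y0)
cv2.imwrite("pics/w4.png",cv2.resize(im[y0:y0+190,x0:x0+260],None,fx=3,fy=3,interpolation=2))
E
```

```text
6.85 [0.4948 0.2244 0.2476] [[-0.989, 0.146, -0.003], [0.146, 0.989, -0.002], [0.003, -0.002, -1.0]] [ 0.426  0.203 -0.153  1.217 -0.     0.572] [ 1.05144183 -0.36774304  0.4448283 ]
314 182
194 72
```

View pics/w4.png

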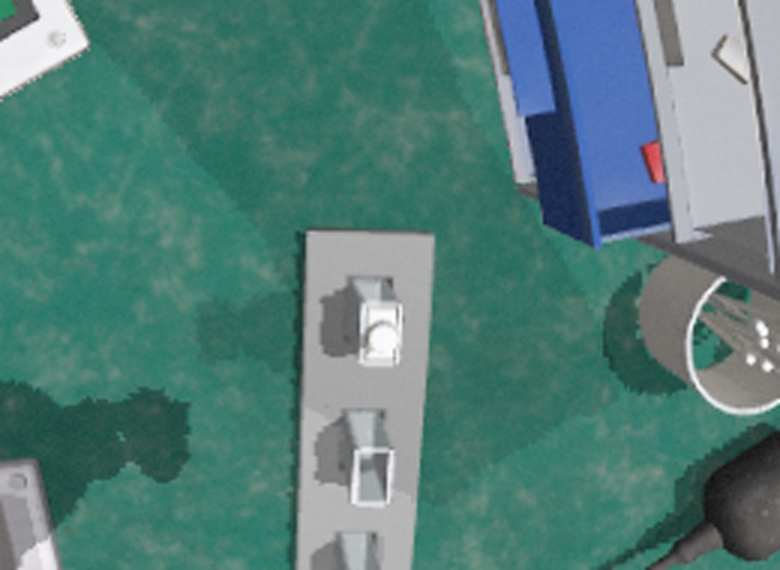

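Crop shows the stoppered cell rim corners at (362,303),(403,303),(400,366),(358,366), stopper at (381,336), the middle open cell's rim centre at (372,475), and open blue drawers to the right, ending around (597,247).

```bash
python3 - <<'E'
from h import *
o=env.get_obs()
f=lambda p:(194+p[0]/3,72+p[1]/3)
for p in((362,303),(403,303),(400,366),(358,366),(381,335),(353,450),(394,450),(390,505),(350,503)):print(p,wonz(f(p),.054,o)[:2].round(4))
print("stop",wonz(f((382,338)),.063,o).round(4))
print("rack",[wonz(f(p),.014,o)[:2].round(4).tolist() for p in((307,232),(434,235),(297,560),(414,568))])
for p in((485,0),(523,195),(545,215),(597,247)):print(p,[wonz(f(p),z,o).round(3).tolist() for z in(.0,.05,.1,.15,.2)])
i=cv2.imread("pics/top1.png");h=cv2.cvtColor(i,cv2.COLOR_BGR2HSV);b=cv2.inRange(h,(105,120,60),(125,255,255));b[:255]=0;b[:,:100]=0;b[:,200:]=0
cs,_=cv2.findContours(b,0,2)
for k in cs:
  if cv2.contourArea(k)>50:
    ap=cv2.approxPolyDP(k,3,True)[:,0];print(ap.tolist());print([onz("top",p,.15)[:2].round(3).tolist() for p in ap])
E
```

```text
(362, 303) [0.4894 0.2638]
(403, 303) [0.4914 0.2783]
(400, 366) [0.5144 0.2748]
(358, 366) [0.5122 0.2596]
(381, 335) [0.502  0.2692]
(353, 450) [0.5439 0.2542]
(394, 450) [0.5462 0.2693]
(390, 505) [0.5682 0.2657]
(350, 503) [0.565  0.2507]
stop [0.5007 0.2685 0.063 ]
rack [[0.4674, 0.2494], [0.4752, 0.2987], [0.6064, 0.2268], [0.6184, 0.277]]
(485, 0) [[0.384, 0.334, 0.0], [0.388, 0.321, 0.05], [0.392, 0.309, 0.1], [0.396, 0.296, 0.15], [0.399, 0.283, 0.2]]
(523, 195) [[0.465, 0.34, 0.0], [0.459, 0.327, 0.05], [0.452, 0.313, 0.1], [0.445, 0.3, 0.15], [0.439, 0.287, 0.2]]
(545, 215) [[0.475, 0.349, 0.0], [0.467, 0.334, 0.05], [0.459, 0.32, 0.1], [0.451, 0.305, 0.15], [0.443, 0.291, 0.2]]
(597, 247) [[0.491, 0.371, 0.0], [0.481, 0.353, 0.05], [0.471, 0.336, 0.1], [0.461, 0.319, 0.15], [0.451, 0.301, 0.2]]
[[155, 338], [151, 340], [154, 419], [159, 413]]
[[0.316, 0.334], [0.313, 0.342], [0.176, 0.33], [0.186, 0.322]]
[[166, 261], [157, 264], [159, 328], [174, 330], [177, 394], [181, 376], [174, 325], [172, 263]]
[[0.459, 0.319], [0.453, 0.336], [0.334, 0.328], [0.33, 0.299], [0.217, 0.29], [0.248, 0.284], [0.339, 0.3], [0.455, 0.307]]
```

Cell centre ≈ (0.5015, 0.269), yaw ≈ −0.16 (rim 24×15 mm: matches). The camera side would come near the drawers (x<0.455, y>0.30), so I use the half-turned grasp, camera on the far side.

Emit:
step_arm(
  moves=[
    {"x": 0, "y": 4.5, "z": 0, "rx": 0, "ry": 0, "rz": -1.5, "claw": 0.1},
    {"x": 0, "y": 4.5, "z": 0, "rx": 0, "ry": 0, "rz": -1.5, "claw": 0.1},
    {"x": 0, "y": 4.5, "z": 0, "rx": 0, "ry": 0, "rz": -1.5, "claw": 0.1},
    {"x": 0, "y": 4.5, "z": 0, "rx": 0, "ry": 0, "rz": -1.5, "claw": 0.1},
    {"x": 0, "y": 4.5, "z": 0, "rx": 0, "ry": 0, "rz": -1.5, "claw": 0.1},
    {"x": 0, "y": 4.5, "z": 0, "rx": 0, "ry": 0, "rz": -1.5, "claw": 0.1},
    {"x": 0, "y": 4.5, "z": 0, "rx": 0, "ry": 0, "rz": -1.5, "claw": 0.1},
    {"x": 0, "y": 4.5, "z": 0, "rx": 0, "ry": 0, "rz": -1.5, "claw": 0.1},
    {"x": 0, "y": 4.5, "z": 0, "rx": 0, "ry": 0, "rz": -1.5, "claw": 0.1},
    {"x": 0, "y": 4.5, "z": 0, "rx": 0, "ry": 0, "rz": -1.5, "claw": 0.1},
    {"x": 0, "y": 4.5, "z": 0, "rx": 0, "ry": 0, "rz": -1.5, "claw": 0.1},
  ],
)

```text
clock: 8.0
eef_pos: [0.5035, 0.2663, 0.2488]
ee_rot: [-0.001, -0.624, 0.781, -0.0]
wrist_force: [-0.8, -0.1, 0.4]
opening: 0.545
```

Emit:
step_arm(
  moves=[
    {"x": 0, "y": 0, "z": 0, "rx": 0, "ry": 0, "rz": -1.63, "claw": 0.1},
    {"x": 0, "y": 0, "z": 0, "rx": 0, "ry": 0, "rz": -1.63, "claw": 0.1},
    {"x": 0, "y": 0, "z": 0, "rx": 0, "ry": 0, "rz": -1.63, "claw": 0.1},
    {"x": 0, "y": 0, "z": 0, "rx": 0, "ry": 0, "rz": -1.63, "claw": 0.1},
    {"x": 0, "y": 0, "z": 0, "rx": 0, "ry": 0, "rz": -1.63, "claw": 0.1},
    {"x": 0, "y": 0, "z": 0, "rx": 0, "ry": 0, "rz": -1.63, "claw": 0.1},
    {"x": 0, "y": 0, "z": 0, "rx": 0, "ry": 0, "rz": -1.63, "claw": 0.1},
    {"x": 0, "y": 0, "z": 0, "rx": 0, "ry": 0, "rz": -1.63, "claw": 0.1},
    {"x": 0, "y": 0, "z": 0, "rx": 0, "ry": 0, "rz": -1.63, "claw": 0.1},
    {"x": 0, "y": 0, "z": 0, "rx": 0, "ry": 0, "rz": -1.63, "claw": 0.1},
    {"x": 0, "y": 0, "z": 0, "rx": 0, "ry": 0, "rz": -1.63, "claw": 0.1},
    {"x": 0, "y": 0, "z": 0, "rx": 0, "ry": 0, "rz": -1.63, "claw": 0.1},
    {"x": 0, "y": 0, "z": 0, "rx": 0, "ry": 0, "rz": -1.63, "claw": 0.1},
  ],
)

```text
clock: 9.3
eef_pos: [0.5032, 0.2674, 0.2493]
ee_rot: [0.0, 0.997, -0.083, -0.0]
wrist_force: [-0.2, 0.5, 0.1]
opening: 0.554
```

```bash
python3 - <<'E'
from h import *
o=env.get_obs();im=env.get_image("wrist")[:,:,::-1].copy()
p,R=tool(o);print(o["clock"],p.round(4),R.round(3).tolist(),o["joint_pos"].round(3),o["wrist_force"])
cv2.imwrite("pics/w5f.png",im)
u,v=map(int,wproj((.5015,.269,.054),o));x0=max(u-100,0);y0=max(v-70,0);print(u,v,x0,y0)
cv2.imwrite("pics/w5.png",cv2.resize(im[y0:y0+140,x0:x0+200],None,fx=4,fy=4,interpolation=2))
E
```

```text
9.3 [0.5032 0.2674 0.2493] [[0.986, -0.166, -0.0], [-0.166, -0.986, -0.0], [-0.0, 0.0, -1.0]] [ 0.489  0.251 -0.09   1.231 -0.    -2.486] [-0.23601898  0.45404798  0.13149723]
275 186 175 116
```

View pics/w5.png

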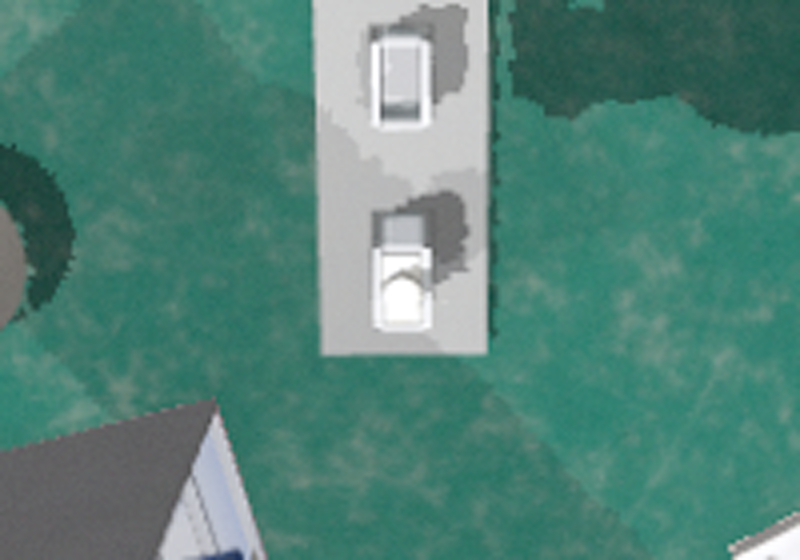

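Rim centre at crop (402,289), about 1–2 mm from the earlier estimate; averaging the opposed views gives (0.500, 0.2685). Descending and gripping.

Emit:
step_arm(
  moves=[
    {"x": -0.3, "y": -0.1, "z": 3, "rx": 0, "ry": 0, "rz": 0, "claw": 0.1},
    {"x": -0.3, "y": -0.1, "z": 7, "rx": 0, "ry": 0, "rz": 0, "claw": 0.1},
    {"x": -0.3, "y": -0.1, "z": 11, "rx": 0, "ry": 0, "rz": 0, "claw": 0.1},
    {"x": -0.3, "y": -0.1, "z": 14, "rx": 0, "ry": 0, "rz": 0, "claw": 0.1},
    {"x": -0.3, "y": -0.1, "z": 16.5, "rx": 0, "ry": 0, "rz": 0, "claw": 0.1},
    {"x": -0.3, "y": -0.1, "z": 18.5, "rx": 0, "ry": 0, "rz": 0, "claw": 0.1},
    {"x": -0.3, "y": -0.1, "z": 20.5, "rx": 0, "ry": 0, "rz": 0, "claw": 0.1},
    {"x": -0.3, "y": -0.1, "z": 22, "rx": 0, "ry": 0, "rz": 0, "claw": 0.1},
    {"x": -0.3, "y": -0.1, "z": 22.9, "rx": 0, "ry": 0, "rz": 0, "claw": 0.1},
    {"x": -0.3, "y": -0.1, "z": 22.9, "rx": 0, "ry": 0, "rz": 0, "claw": 0.1},
    {"x": -0.3, "y": -0.1, "z": 22.9, "rx": 0, "ry": 0, "rz": 0, "claw": 0.1},
  ],
)

```text
clock: 10.45
eef_pos: [0.5005, 0.2698, 0.0211]
ee_rot: [-0.0, 0.997, -0.081, 0.0]
wrist_force: [0.3, 0.1, 0.3]
opening: 0.549
```

Emit:
step_arm(
  moves=[
    {"x": 0, "y": 0, "z": 0, "rx": 0, "ry": 0, "rz": 0, "claw": -0.2},
    {"x": 0, "y": 0, "z": 0, "rx": 0, "ry": 0, "rz": 0, "claw": -0.4},
    {"x": 0, "y": 0, "z": 0, "rx": 0, "ry": 0, "rz": 0, "claw": -0.6},
    {"x": 0, "y": 0, "z": 0, "rx": 0, "ry": 0, "rz": 0, "claw": -0.8},
    {"x": 0, "y": 0, "z": 0, "rx": 0, "ry": 0, "rz": 0, "claw": -1},
    {"x": 0, "y": 0, "z": 0, "rx": 0, "ry": 0, "rz": 0, "claw": -1},
    {"x": 0, "y": 0, "z": 0, "rx": 0, "ry": 0, "rz": 0, "claw": -1},
    {"x": 0, "y": 0, "z": 0, "rx": 0, "ry": 0, "rz": 0, "claw": -1},
  ],
  grip_force=25,
)

```text
clock: 11.25
eef_pos: [0.5006, 0.27, 0.0213]
ee_rot: [-0.0, 0.997, -0.08, 0.0]
wrist_force: [-1.0, -1.6, 5.0]
opening: 0.172
```

Emit:
step_arm(
  moves=[
    {"x": 0, "y": 0, "z": -0.5, "rx": 0, "ry": 0, "rz": 0, "claw": -1},
    {"x": 0, "y": 0, "z": -1.2, "rx": 0, "ry": 0, "rz": 0, "claw": -1},
    {"x": 0, "y": 0, "z": -2.2, "rx": 0, "ry": 0, "rz": 0, "claw": -1},
    {"x": 0, "y": 0, "z": -4, "rx": 0, "ry": 0, "rz": 0, "claw": -1},
    {"x": 0, "y": 0, "z": -6, "rx": 0, "ry": 0, "rz": 0, "claw": -1},
    {"x": 0, "y": 0, "z": -8.5, "rx": 0, "ry": 0, "rz": 0, "claw": -1},
    {"x": 0, "y": 0, "z": -11, "rx": 0, "ry": 0, "rz": 0, "claw": -1},
    {"x": 0, "y": 0, "z": -13.5, "rx": 0, "ry": 0, "rz": 0, "claw": -1},
    {"x": 0, "y": 0, "z": -16, "rx": 0, "ry": 0, "rz": 0, "claw": -1},
    {"x": 0, "y": 0, "z": -17.5, "rx": 0, "ry": 0, "rz": 0, "claw": -1},
    {"x": 0, "y": 0, "z": -18, "rx": 0, "ry": 0, "rz": 0, "claw": -1},
    {"x": 0, "y": 0, "z": -18, "rx": 0, "ry": 0, "rz": 0, "claw": -1},
  ],
)

```text
clock: 12.45
eef_pos: [0.5006, 0.27, 0.2016]
ee_rot: [-0.0, 0.997, -0.08, 0.001]
wrist_force: [-0.6, 0.8, -0.5]
opening: 0.171
```

```bash
python3 - <<'E'
from h import *
o=env.get_obs();im=env.get_image("wrist")[:,:,::-1].copy()
p,R=tool(o);print(o["clock"],p.round(4),R.round(3).tolist(),o["joint_pos"].round(3),o["wrist_force"],o["opening"])
cv2.imwrite("pics/w6f.png",im)
c=wproj(p+R@[0,0,-.0287+.0],o);print(c)
for s in((0,0,-.0307-.025+.0),(0,0,-.0417+.034)):print(wproj(p+R@np.array(s),o))
cv2.imwrite("pics/w6.png",cv2.resize(im[180:400,150:410],None,fx=2.7,fy=2.7,interpolation=2))
E
```

```text
12.45 [0.5006 0.27   0.2016] [[0.987, -0.16, 0.001], [-0.16, -0.987, 0.001], [0.001, -0.001, -1.0]] [ 0.495  0.267 -0.178  1.124  0.    -2.487] [-0.57817363  0.76642691 -0.54458686] 0.17110725814149155
(np.float64(276.5182921929564), np.float64(314.3640169190476))
(np.float64(276.44640102450387), np.float64(358.0027812910843))
(np.float64(276.5631222991804), np.float64(288.5269743554028))
```

View pics/w6.png

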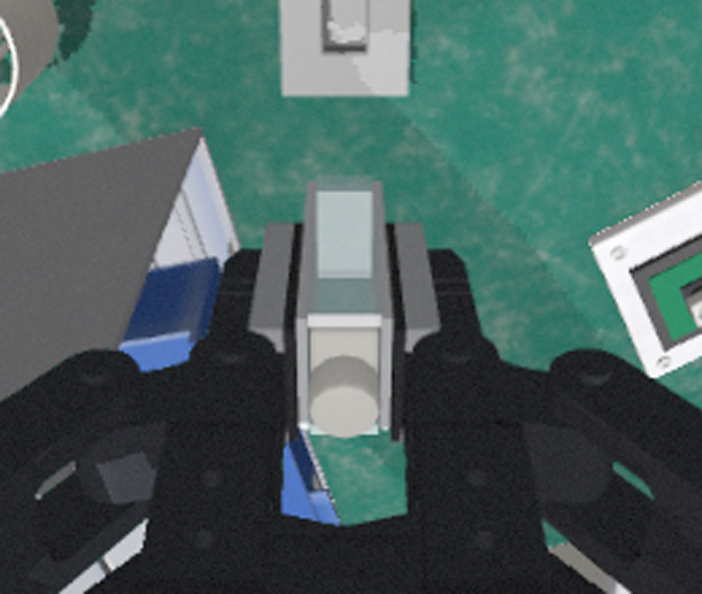

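Cell held upright between the frosted faces, stopper clear; rim near edge at crop (345,316), underside near edge at (345,181). Working out the offset in the hand and cross-checking the photometer from the top view.

```bash
python3 - <<'E'
from h import *
o=env.get_obs()
for X,m in(((.012,0,-.0328),"neartop meas 297"),((.012,0,.0172),"nearbot 247"),((-.012,0,-.0328),"fartop 341")):
    p,R=tool(o);print(m,np.round(wproj(p+R@np.array(X),o),1))
f=lambda a,b:(265+(a-310)/3.5,175+b/3.5)
T=lambda a,b,z:onz("top",f(a,b),z)[:2].round(4)
print("det top",T(350,42,.102),T(417,42,.102),T(351,141,.102),T(415,141,.102))
print("src top",T(622,42,.102),T(773,42,.102),T(624,138,.102),T(773,138,.102))
print("base near",T(328,177,.012),T(752,174,.012),"far left",T(329,58,.012))
E
```

```text
neartop meas 297 [276.5 296.8]
nearbot 247 [276.6 244.8]
fartop 341 [276.5 341.2]
det top [0.6139 0.1048] [0.6134 0.0643] [0.5533 0.1049] [0.5528 0.0667]
src top [ 0.612  -0.0596] [ 0.6109 -0.151 ] [ 0.5531 -0.0582] [ 0.5521 -0.1473]
base near [0.5444 0.1205] [ 0.543  -0.1582] far left [0.6243 0.1191]
```

Offset in hand ≈ 0 mm; photometer from both views agrees: middle (0.5825, 0.0025), yaw ≈ −0.007. Carrying the cell above the gap.

Emit:
step_arm(
  moves=[
    {"x": 0.5, "y": 1, "z": 0, "rx": 0, "ry": 0, "rz": 0.05, "claw": -1},
    {"x": 1.3, "y": 2.6, "z": 0, "rx": 0, "ry": 0, "rz": 0.14, "claw": -1},
    {"x": 2.3, "y": 4.6, "z": 0, "rx": 0, "ry": 0, "rz": 0.25, "claw": -1},
    {"x": 3.3, "y": 6.7, "z": 0, "rx": 0, "ry": 0, "rz": 0.37, "claw": -1},
    {"x": 4.4, "y": 8.9, "z": 0, "rx": 0, "ry": 0, "rz": 0.49, "claw": -1},
    {"x": 5.5, "y": 11.1, "z": 0, "rx": 0, "ry": 0, "rz": 0.61, "claw": -1},
    {"x": 6.6, "y": 13.3, "z": 0, "rx": 0, "ry": 0, "rz": 0.73, "claw": -1},
    {"x": 7.7, "y": 15.5, "z": 0, "rx": 0, "ry": 0, "rz": 0.85, "claw": -1},
    {"x": 8.8, "y": 17.7, "z": 0, "rx": 0, "ry": 0, "rz": 0.97, "claw": -1},
    {"x": 9.8, "y": 19.8, "z": 0, "rx": 0, "ry": 0, "rz": 1.09, "claw": -1},
    {"x": 10.7, "y": 21.7, "z": 0, "rx": 0, "ry": 0, "rz": 1.2, "claw": -1},
    {"x": 11.5, "y": 23.3, "z": 0, "rx": 0, "ry": 0, "rz": 1.3, "claw": -1},
    {"x": 12.1, "y": 24.5, "z": 0, "rx": 0, "ry": 0, "rz": 1.38, "claw": -1},
    {"x": 12.4, "y": 25.1, "z": 0, "rx": 0, "ry": 0, "rz": 1.417, "claw": -1},
    {"x": 12.4, "y": 25.1, "z": 0, "rx": 0, "ry": 0, "rz": 1.417, "claw": -1},
    {"x": 12.4, "y": 25.1, "z": 0, "rx": 0, "ry": 0, "rz": 1.417, "claw": -1},
  ],
)

```text
clock: 14.1
eef_pos: [0.582, 0.0026, 0.2001]
ee_rot: [-0.0, -0.705, 0.709, 0.001]
wrist_force: [0.7, -0.8, -0.5]
opening: 0.169
```

```bash
python3 - <<'E'
from h import *
o=env.get_obs();im=env.get_image("wrist")[:,:,::-1].copy()
p,R=tool(o);print(o["clock"],p.round(4),R.round(4).tolist(),o["joint_pos"].round(3),o["wrist_force"],o["opening"])
cv2.imwrite("pics/w7.png",im)
E
```

```text
14.1 [0.582  0.0026 0.2001] [[-0.0051, -1.0, -0.0012], [-1.0, 0.0051, 0.0004], [-0.0003, 0.0012, -1.0]] [ 0.004  0.295 -0.145  1.133  0.    -1.561] [ 0.6612794  -0.79760012 -0.53384507] 0.1693819654007198
```

View pics/w7.png

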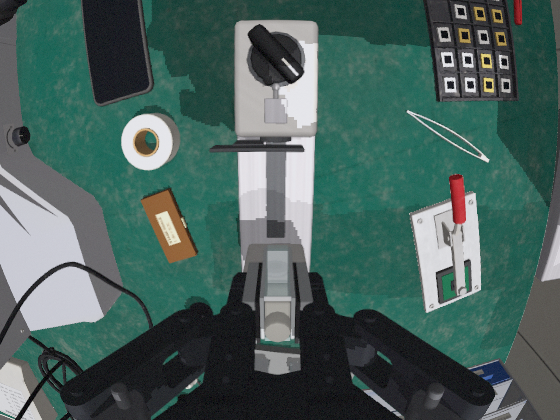

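Knob still visibly open at (275,55); source housing (235–316 px) is centred on the cell, flag at (255,148) clear. Lowering into the gap.

Emit:
step_arm(
  moves=[
    {"x": 0, "y": 0, "z": 1, "rx": 0, "ry": 0, "rz": 0, "claw": -1},
    {"x": 0, "y": 0, "z": 2.3, "rx": 0, "ry": 0, "rz": 0, "claw": -1},
    {"x": 0, "y": 0, "z": 3.8, "rx": 0, "ry": 0, "rz": 0, "claw": -1},
    {"x": 0, "y": 0, "z": 5.3, "rx": 0, "ry": 0, "rz": 0, "claw": -1},
    {"x": 0, "y": 0, "z": 6.8, "rx": 0, "ry": 0, "rz": 0, "claw": -1},
    {"x": 0, "y": 0, "z": 8.3, "rx": 0, "ry": 0, "rz": 0, "claw": -1},
    {"x": 0, "y": 0, "z": 9.8, "rx": 0, "ry": 0, "rz": 0, "claw": -1},
    {"x": 0, "y": 0, "z": 11, "rx": 0, "ry": 0, "rz": 0, "claw": -1},
    {"x": 0, "y": 0, "z": 12, "rx": 0, "ry": 0, "rz": 0, "claw": -1},
    {"x": 0, "y": 0, "z": 12.7, "rx": 0, "ry": 0, "rz": 0, "claw": -1},
    {"x": 0, "y": 0, "z": 13, "rx": 0, "ry": 0, "rz": 0, "claw": -1},
    {"x": 0, "y": 0, "z": 13, "rx": 0, "ry": 0, "rz": 0, "claw": -1},
    {"x": 0, "y": 0, "z": 13, "rx": 0, "ry": 0, "rz": 0, "claw": -1},
    {"x": 0, "y": 0, "z": 13, "rx": 0, "ry": 0, "rz": 0, "claw": -1},
  ],
)

```text
clock: 15.55
eef_pos: [0.5831, 0.0021, 0.0713]
ee_rot: [0.0, -0.705, 0.709, -0.0]
wrist_force: [-0.6, -0.0, -0.2]
opening: 0.171
```

```bash
python3 - <<'E'
from h import *
o=env.get_obs();w=env.get_image("wrist")[:,:,::-1];s=env.get_image("scene")[:,:,::-1]
p,R=tool(o);print(o["clock"],p.round(4),R.round(4).tolist(),o["wrist_force"],o["opening"],abs(o["joint_vel"]).max())
c=np.zeros((420,800,3),np.uint8);c[:,:400]=cv2.resize(w[:,80:480],(400,420));c[:,400:]=cv2.resize(s[110:278,215:375],(400,420))
cv2.imwrite("pics/f.png",c)
E
```

```text
15.55 [0.5831 0.0021 0.0713] [[-0.0067, -1.0, 0.0011], [-1.0, 0.0067, -0.0], [0.0, -0.0011, -1.0]] [-0.62958098 -0.01918935 -0.19131314] 0.17083432642107482 0.002247289351506961
```

View pics/f.png

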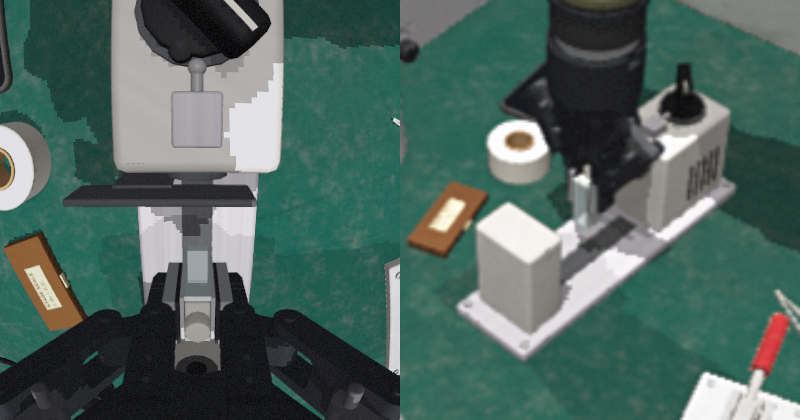

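The cell sits in the gap with the detector port (198,365) directly behind it and the knob open. Trim 1 mm down, settle, and hand in.

Emit:
step_arm(
  moves=[
    {"x": 0, "y": 0, "z": 0.1, "rx": 0, "ry": 0, "rz": 0, "claw": -1},
    {"x": 0, "y": 0, "z": 0.1, "rx": 0, "ry": 0, "rz": 0, "claw": -1},
    {"x": 0, "y": 0, "z": 0.1, "rx": 0, "ry": 0, "rz": 0, "claw": -1},
    {"x": 0, "y": 0, "z": 0.1, "rx": 0, "ry": 0, "rz": 0, "claw": -1},
    {"x": 0, "y": 0, "z": 0.1, "rx": 0, "ry": 0, "rz": 0, "claw": -1},
    {"x": 0, "y": 0, "z": 0.1, "rx": 0, "ry": 0, "rz": 0, "claw": -1},
  ],
)

```text
clock: 16.25
eef_pos: [0.5825, 0.0022, 0.0697]
ee_rot: [0.0, -0.705, 0.709, -0.0]
wrist_force: [-0.2, -0.2, -0.3]
opening: 0.171
```

```bash
python3 -c "
from rig import env
o=env.get_obs();print(o['clock'],o['eef_pos'],o['opening'],abs(o['joint_vel']).max());print(env.close_job())"
```

```text
16.25 [0.58253809 0.00215609 0.06969477] 0.17084904994702763 0.001855988272954548
the job is handed in; nothing more can be done
None
```

The job is handed in at 16.25 s. The shutter is open, and the stoppered cell is held upright and still in the middle of the photometer's gap.

- **Shutter:** I turned the knob about 0.85 rad clockwise and let go. It stayed at that angle in every later picture.
- **Cell:** I gripped it on its two frosted faces at 25 N and lifted it from the rack. The gripper reads about 14.5 mm, which fits the 15 mm thickness. The one open cell visible in the picture after the lift was still in its socket. I did not check the other.
- **Final position:** The gripper reads (0.5825, 0.0022, 0.0697) m. That puts the cell's centre about 77.5 mm above the bench, against 78 mm for the beam. I measured the gap's middle at (0.5825, 0.0025) m. The cell's windows are within about 0.01 rad of the beam direction.
- **Last checks:** The joints were still and the wrist force was under 1 N. The last picture shows the detector port straight behind the cell and nothing touching.
- **Disagreements:** The first move call was refused and moved nothing. The photometer's base edge put the gap's middle 2–3 mm further along x than the housing tops did; I used the housing tops, which agreed between the two cameras.

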